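Seat a rocker beam on its pivot post at its balance point

TASK

The beam of a tube rocker lies in its two-fork rest, and a weight hidden inside makes it heavier towards one end. Lift it at trial points until you find where it hangs level with no tipping, then lay it across the flat head of the pivot post at that point, so that it stays level on the post alone when you let go. Set it down gently, never let it tip over or fall, and leave the bottles and cup where they are.

Things in the scene. Friction and masses are not known exactly. Their poses are not given: they have to be found in the camera images.
- beam: rocker beam: closed rigid aluminium square tube, 20 x 20 x 320 mm, black end caps, scale ticks on top; origin at its geometric centre (half-way along and up), y along it, z up. It starts lying level in the rest. It weighs 0.65 kg; 0.45 kg of that is a weight fixed inside, out of sight, so its balance point lies 20 to 80 mm from the centre; nothing shows towards which end.
- rest: grey fixed rest: plate 70 x 260 x 8 mm with two upright forks, 115 mm either side of the centre along y, each 10 mm thick, 46 mm wide, with an open-topped channel 34 mm wide. The beam's underside lies on the channel floors, 60 mm above the bench; the fork ears end 73 mm above the bench. Origin at the centre of the plate's underside, y along the lying beam.
- post_top (a point): pivot post, fixed: round foot (96 mm across, 13 mm high), thin stem, flat dark steel head with level top 110 mm above the bench. The head is 12 mm along x, 16 mm along y, 14 mm tall: narrower than the beam, so fingers can straddle it. The point is the centre of its top; a beam laid along y is supported over the longer side, but it may lie any way round.
- reagent_bottle: brown reagent bottle with black cap, 56 mm wide, 116 mm tall, standing near the work; origin at the centre of its underside
- specimen_cup: white specimen cup with lid, 65 mm wide, 64 mm tall, standing near the work; origin at the centre of its underside
- dropper_bottle: small white bottle with red cap, 33 mm wide, 72 mm tall, standing near the work; origin at the centre of its underside

How it is judged:
On the way:
1. the beam is held in the fingers, clear of the rest and level (within about 6 degrees) (contact force between beam and rest below 0.05 N and contact force between beam and the fingers above 1 N and angle between beam's own z axis and vertical below 0.1 rad and height (world z) of beam above 0.076 m), for 0.3 s.
At the end, for the whole second after the job is handed in: The beam lies on the head of the pivot post alone, level within about 3.5 degrees, at rest, touching neither the rest nor the robot (contact force between beam and post above 5.5 N and contact force between beam and rest below 0.05 N and contact force between beam and the arm below 0.05 N and contact force between beam and the fingers below 0.05 N and angle between beam's own z axis and vertical below 0.06 rad and height (world z) of beam between 0.115 and 0.125 m and linear speed of beam below 0.01 m/s).
It fails at once if the beam tips over or falls (tilted more than 23 degrees) (angle between beam's own z axis and vertical above 0.4 rad).
It fails at once if the beam is pressed or dropped on the post with more than 25 N (contact force between beam and post above 25 N).
It fails at once if a bottle or the cup is moved more than 20 mm (distance of any of reagent_bottle, specimen_cup, dropper_bottle from where it was at the start of the episode above 0.02 m).
It also fails if it takes over 67 s, if anything falls off the work surface, if the arm or the gripper's body presses on something with over 40 N, if the wrist force passes 120 N, or if a joint passes its speed limit or range.

ROBOT

A 7-joint arm with a two-finger parallel gripper is mounted at the origin on a cart in front of the work surface, level with it; the furniture and walls round the work are solid. World frame = base frame: x ahead of the robot, y to its left, z up, the work surface at z = 0. Lengths are in m, angles in rad, forces in N, time in s.
With the tool pointing down it reaches from about 0.4 to 0.875 m from the base axis. Payload 6.5 kg.
Tool frame: the origin (TCP) lies on the centre line of the jaws, within the pads' length; the fingertips stand 14 mm ahead of it and the grasp point (between the pads) lies 5 mm behind it; y points along the fingers, x is the direction in which the jaws open and shut, and the axes are right-handed (so a half turn about y gives the same grasp; the last joint's range is limited). The gripper opens to 85 mm and grips with 20 to 120 N. Pads are 22 mm wide; open, the fingers measure 114 mm over their backs; the gripper's body (76 mm by 85 mm) begins 54 mm behind the grasp point. The pads swing forward as they close: fully open they stand 13 mm farther back than shut.
Start: joints at [1.074, 0.536, -0.004, 1.538, 0.003, 1.067, -0.071], TCP at [0.271, -0.591, 0.245] pointing down, gripper open.
Joint ranges: [-2.7, 2.7], [-0.37, 2.16], [-1.27, 1.26], [0.24, 2.4], [-1.31, 4.45], [0.19, 1.91], [-2.76, 2.76]. Speed limits (rad/s): [2.39, 2.39, 3.14, 3.14, 3.14, 3.14, 3.14].

INTERFACE

Orientations are given as a rotation vector (axis times angle).
In Python, from plant import * gives the robot as it stands.
- The arm moves only by the tool arm_command, never from a script. Its argument "moves" is one flat list of numbers, 5 for each row, row after row: the shift along the tool's x, y, z in cm, then the turn about the tool's y in rad, then the gripper command: -1 is fully open, 1 is shut, values between are in proportion. In form: [x, y, z, spin, claw, x, y, z, spin, claw, ...]. A call has 1 to 5 rows; each row shifts and turns the pose as measured when the row begins, along the tool's axes as they then stand; what a row does not reach is not made up. A row lasts 1/12 s, in which the tool goes at most 41.7 mm and 7.16 degrees, less where a joint would pass 70% of its speed; a pose out of reach is approached as far as the arm can. A call is refused whole if a number of a shift passes 4.17 or a number of a turn 0.125, either way. A call with a gripper value outside its range is refused whole. The fingers move at their own pace and stop on an object; "grip_force" is the grip in N (left out, the last holds). Time passes only in rows, so rows that do not move let the fingers close. It gives the time, the measured TCP pose, the force and the opening at its end, in the units of the state.
- get_obs(): the state, without advancing time (a new reading comes with each control period).
- grab_frame(name): name is "scene" or "top"; returns a dict with "frame" (400x640x3 uint8, red, green, blue), "fx", "fy", "cx", "cy" (pixels), "R" (3x3) and "t" (3): a world point X has camera coordinates R X + t. Camera axes: x right, y down, z forward; pixel columns grow to the right and rows downward; lengths in m; the calibration is good to about 2 mm. A picture is of the moment at which its call begins. There is no depth.
- hand_in(): hands the job in, once; it reports no verdict.
Trained networks look in the newest picture that a camera, given by its name, has taken for a name from the list of things; names that differ only in an ending like _2 or _b are one class to them, and where a whole thing is asked for, a point or a joint stands for the part that bears it (a point fixed in the world has none). Each returns a list of dicts, best first, with "conf" (0 to 1); they miss things now and then, are a little off and sometimes report something else, mostly with a low value. They report only what shows in the picture. A call takes as long as a camera call.
- boxes_of(camera, query): "rect" ([left, top, right, bottom] as shares, 0 to 1, of the picture: columns of its width, rows of its height, round what is visible of it).
The state is a dict: "time_s": time; "joints": joint angles; "dq": joint speeds; "joint_torque": joint torques, N m; "ee_pos": TCP position; "tcp_rot": TCP orientation; "contact_force": force on the tool from outside, world axes, zero at the start; "ft_torque": the same for the moment, N m; "gripper_width": finger opening in m.
Only numpy, scipy, OpenCV 4.12 (cv2) and the standard library are available. Lean on these libraries where they do the work, as an engineer would, in place of code of your own. Each camera call takes 0.05 s, during which the arm holds its last target.

## Working session

There is one attempt and no reset: what is moved stays moved. The work goes in short steps, Python scripts to look and compute and a tool call to move; the robot and the scene stay as the last step left them, time stands still between calls to the robot, and variables do not carry over. Pictures are saved under pics/ and viewed, and the job is handed in when it is done.

Besides the shell and the picture viewer there is one more tool, called after "Request:" as name(argument=value, ...), one argument or row to a line, values as JSON. arm_command: Moves the arm, as the interface text tells. Its arguments: {"type":"object","properties":{"moves":{"type":"array","items":{"type":"number"}},"grip_force":{"type":"number"}},"required":["moves"]}

```bash
ls; mkdir -p pics
cat > h.py <<'E'
from plant import *
import numpy as np, cv2
from scipy.spatial.transform import Rotation as Ro
def snap(cam,fn):
    f=grab_frame(cam); cv2.imwrite('pics/'+fn,cv2.cvtColor(np.asarray(f['frame']),cv2.COLOR_RGB2BGR)); return f
def ray(f,u,v,z):
    R=np.array(f['R']);t=np.array(f['t']);C=-R.T@t
    d=R.T@np.array([(u-f['cx'])/f['fx'],(v-f['cy'])/f['fy'],1]); return C+d*(z-C[2])/d[2]
def proj(f,X):
    c=np.array(f['R'])@np.array(X)+np.array(f['t']); return np.array([f['cx']+f['fx']*c[0]/c[2],f['cy']+f['fy']*c[1]/c[2]])
E
python3 - <<'E'
from h import *
o=get_obs();print(o)
print(Ro.from_rotvec(o['tcp_rot']).as_matrix().round(3))
for c in ['top','scene']:
    f=snap(c,c+'0.png'); print(c,f['fx'],f['cx'],f['cy'],-np.array(f['R']).T@np.array(f['t']),np.array(f['R']).round(3).tolist())
    for n in ['beam','rest','post_top','reagent_bottle','specimen_cup','dropper_bottle']:
        print(n,[(round(b['conf'],2),(np.array(b['rect'])*[640,400,640,400]).round(1).tolist()) for b in boxes_of(c,n)[:2]])
E
```

```text
pics
{'time_s': 0.0, 'joints': array([ 1.07376941,  0.53718917, -0.00443833,  1.53888604,  0.00260454,
        1.06730858, -0.07122368]), 'dq': array([ 0.00077941, -0.00152074, -0.0008821 , -0.00013993, -0.00161463,
       -0.0008938 , -0.00074238]), 'joint_torque': array([ 9.27139881e-04, -5.83425164e+01,  1.04938522e+00, -2.59106129e+01,
        1.24079810e-02,  9.60462639e-03,  5.00882800e-05]), 'ee_pos': array([ 0.27117779, -0.59004704,  0.24439314]), 'tcp_rot': array([-1.38190102,  0.88741256, -0.88483157]), 'contact_force': array([-0.54698986,  0.32230159,  1.07656264]), 'ft_torque': array([ 0.08365167,  0.03597961, -0.09241901]), 'gripper_width': 0.08568579859853957}
[[ 0.418 -0.001  0.909]
 [-0.909  0.002  0.418]
 [-0.002 -1.    -0.   ]]
top 378.0478255566768 323.07533874451616 202.5252033369813 [ 0.41464938 -0.01957685  0.94513818] [[0.021, -0.999, 0.024], [-0.991, -0.024, -0.135], [0.135, -0.021, -0.991]]
beam [(0.75, [212.5, 163.0, 295.7, 285.1])]
rest [(0.81, [218.6, 175.1, 297.2, 273.9])]
post_top [(0.86, [383.9, 202.1, 420.4, 240.8])]
reagent_bottle [(0.91, [330.5, 134.4, 353.6, 166.6])]
specimen_cup [(0.7, [365.3, 135.3, 394.0, 168.1])]
dropper_bottle [(0.64, [326.6, 263.9, 337.9, 281.8])]
scene 390.0191248890148 309.09394363182105 189.16775969297598 [0.25377373 0.43663459 0.73996083] [[-0.861, -0.508, 0.008], [-0.394, 0.658, -0.641], [0.321, -0.555, -0.767]]
beam [(0.67, [206.8, 246.8, 370.8, 267.7])]
rest [(0.97, [219.8, 244.4, 348.4, 296.4]), (0.53, [366.3, 214.1, 387.1, 237.3])]
post_top [(0.97, [335.6, 129.4, 375.7, 177.2]), (0.73, [256.7, 140.5, 282.0, 187.5])]
reagent_bottle [(0.84, [256.1, 144.0, 281.5, 189.4])]
specimen_cup [(0.83, [276.0, 130.2, 301.1, 163.4])]
dropper_bottle [(0.67, [366.3, 216.2, 385.5, 235.7])]
```

View pics/top0.png

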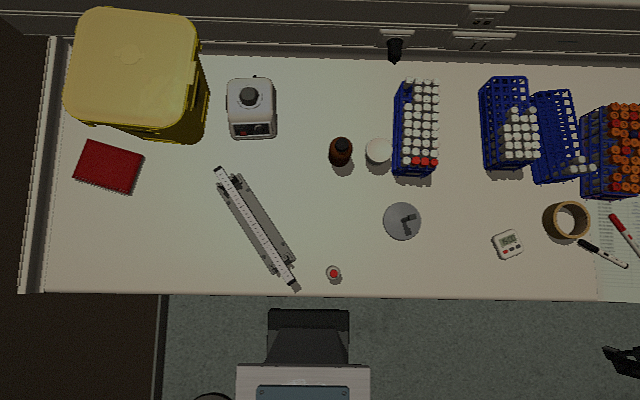

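View pics/scene0.png

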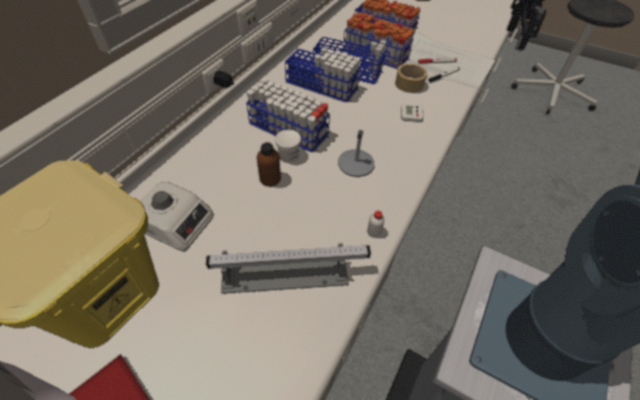

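Run:
```python
import cv2
a=cv2.imread('pics/top0.png');cv2.imwrite('pics/top0c.png',cv2.resize(a[125:300,200:440],None,fx=3.3,fy=3.3,interpolation=cv2.INTER_CUBIC))
a=cv2.imread('pics/scene0.png');cv2.imwrite('pics/scene0c.png',cv2.resize(a[120:310,195:425],None,fx=3.1,fy=3.1,interpolation=cv2.INTER_CUBIC))
```

```text
(no output)
```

View pics/top0c.png

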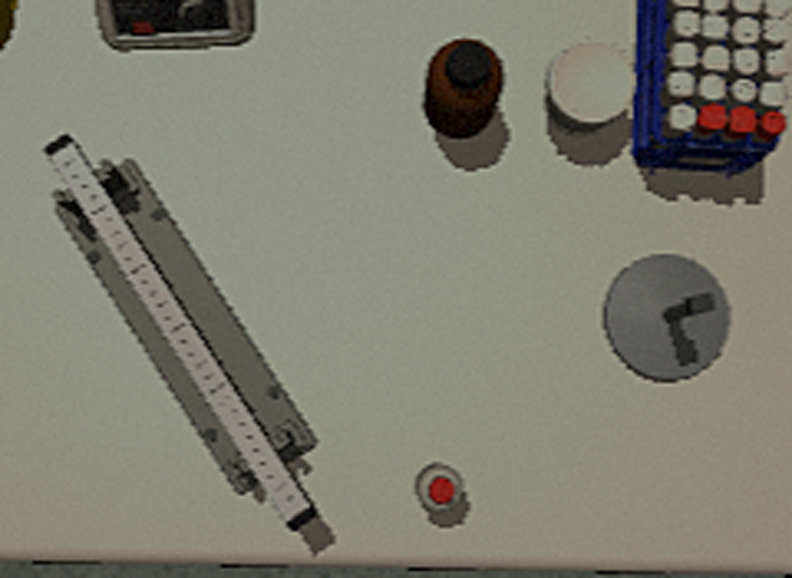

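View pics/scene0c.png

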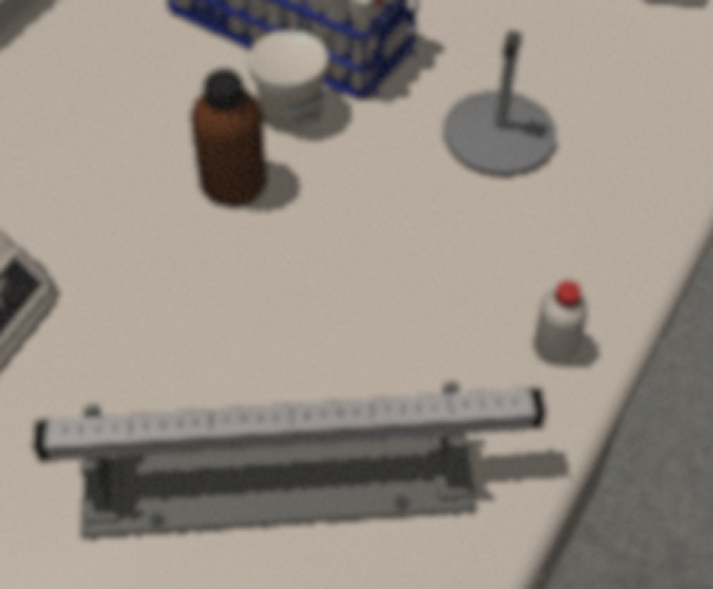

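Run:
```python
from h import *
ft=grab_frame('top');fs=grab_frame('scene')
def c(p):return (p[0]/3.3+200,p[1]/3.3+125)
def s(p):return (p[0]/3.1+195,p[1]/3.1+120)
for a,b,z in [((62,147),(300,518),.08)]:
    A=ray(ft,*c(a),z);B=ray(ft,*c(b),z);print('top',A,B,np.linalg.norm(A-B),(A+B)/2)
A=ray(fs,*s((40,428)),.08);B=ray(fs,*s((538,399)),.08);print('scene',A,B,np.linalg.norm(A-B),(A+B)/2)
print('post',ray(ft,*c((703,302)),.11),ray(fs,*s((513,40)),.11),'foot',ray(ft,*c((667,317)),.013),ray(fs,*s((500,130)),.013))
rest_t=[ray(ft,*c(p),.0) for p in [(400-345+75,160),(240,495)]];print(rest_t)
for n,p in dict(reag=(462,115),cup=(588,95),drop=(440,490)).items(): print(n,ray(ft,*c(p),.03))
# beam mask PCA-free line check: threshold bright region
im=np.asarray(ft['frame'])
```

```text
top [0.60435907 0.20583928 0.08      ] [0.35149171 0.0304248  0.08      ] 0.3077533817613134 [0.47792539 0.11813204 0.08      ]
scene [0.60878528 0.20714696 0.08      ] [0.35272809 0.03021756 0.08      ] 0.31123833255362554 [0.48075669 0.11868226 0.08      ]
post [ 0.50211814 -0.23872345  0.11      ] [ 0.50101207 -0.23373322  0.11      ] foot [ 0.50029772 -0.23677758  0.013     ] [ 0.4999337  -0.23083334  0.013     ]
[array([0.61306663, 0.17417623, 0.        ]), array([0.36156515, 0.08008415, 0.        ])]
reag [ 0.64773567 -0.07884139  0.03      ]
cup [ 0.66580304 -0.17403123  0.03      ]
drop [ 0.36960244 -0.06700963  0.03      ]
```

```bash
cat >> h.py <<'E'
def to(x,y,z,yawdeg):
    o=get_obs();M=Ro.from_rotvec(o['tcp_rot']).as_matrix();d=M.T@(np.array([x,y,z])-o['ee_pos'])*100
    yaw=np.degrees(np.arctan2(M[1,0],M[0,0]));s=-np.radians((yawdeg-yaw+180)%360-180)
    print('t',round(o['time_s'],2),'pos',o['ee_pos'].round(4),'yaw',round(yaw,2),'down',M[:,1].round(4),'shift cm',d.round(2),'spin',round(s,3),'w',round(o['gripper_width'],4),'F',o['contact_force'].round(2),'T',o['ft_torque'].round(3),'j',o['joints'].round(2))
E
python3 -c "
from h import *
to(.479,.1185,.16,-55.4)"
```

```text
t 0.8 pos [ 0.2714 -0.5906  0.2453] yaw -65.31 down [-0.  0. -1.] shift cm [-55.76   8.53  48.48] spin -0.173 w 0.0857 F [-0.2  -0.    0.24] T [ 0.005  0.028 -0.009] j [ 1.07  0.54 -0.    1.54  0.    1.07 -0.07]
```

Request:
arm_command(
  moves=[0, 0, 3, -0.1, -1, 0, 0, 2.5, -0.073, -1, -4, 0, 2, 0, -1, -4, 0, 2, 0, -1, -4, 0, 2, 0, -1],
  grip_force=120,
)

```text
time_s: 1.22
ee_pos: [0.3037, -0.4424, 0.2431]
tcp_rot: [-1.443, 0.749, -0.753]
contact_force: [0.0, 0.9, 0.1]
gripper_width: 0.0853
```

```bash
python3 -c "
from h import *
to(.479,.1185,.16,-55.4)"
```

```text
t 1.22 pos [ 0.3037 -0.4424  0.2431] yaw -55.14 down [ 1.0e-04 -5.9e-03 -1.0e+00] shift cm [-36.05   7.99  46.47] spin 0.005 w 0.0853 F [0.02 0.95 0.12] T [-0.029 -0.046 -0.007] j [ 0.95  0.35 -0.08  1.84  0.04  0.95 -0.11]
```

Request:
arm_command(
  moves=[-2.6, 0, 3, 0, -1, -2.6, 0, 3, 0, -1, -2.6, 0, 3, 0, -1, -2.6, 0, 3, 0, -1, -2.6, 0, 3, 0, -1],
)

```text
time_s: 1.63
ee_pos: [0.3504, -0.2401, 0.2423]
tcp_rot: [-1.446, 0.746, -0.751]
contact_force: [1.3, 0.5, 0.6]
gripper_width: 0.0854
```

Request:
arm_command(
  moves=[-2.6, 0, 3.2, 0, -1, -2.6, 0, 3.2, 0, -1, -2.6, 0, 3.2, 0, -1, -2.6, 0, 3.2, 0, -1, -2.6, 0, 3.2, 0, -1],
)

```text
time_s: 2.05
ee_pos: [0.4047, -0.0389, 0.2424]
tcp_rot: [-1.449, 0.736, -0.75]
contact_force: [0.9, -1.2, 0.8]
gripper_width: 0.0856
```

```bash
python3 -c "
from h import *
to(.479,.1185,.16,-55.4)"
```

```text
t 2.05 pos [ 0.4047 -0.0389  0.2424] yaw -54.54 down [ 0.004  -0.0113 -0.9999] shift cm [-8.6   8.09 15.21] spin 0.015 w 0.0856 F [ 0.88 -1.19  0.76] T [-0.031 -0.053  0.069] j [ 0.35  0.14 -0.4   2.13  0.09  0.88 -1.06]
```

Request:
arm_command(
  moves=[-2.2, 0, 3.7, 0.015, -1, -2.2, 1, 3.7, 0, -1, -2.1, 2, 3.7, 0, -1, -2, 2, 3.7, 0, -1, 0, 1, 0, 0, -1],
)

```text
time_s: 2.47
ee_pos: [0.4731, 0.1148, 0.191]
tcp_rot: [-1.437, 0.726, -0.756]
contact_force: [1.0, -0.6, -0.1]
gripper_width: 0.0854
```

Request:
arm_command(
  moves=[0, 0, 0, 0, -1],
)

```text
time_s: 2.55
ee_pos: [0.4719, 0.1165, 0.1892]
tcp_rot: [-1.44, 0.725, -0.75]
contact_force: [-1.1, -1.0, -0.6]
gripper_width: 0.0853
```

```bash
python3 -c "
from h import *
to(.479,.1185,.065,-55.4)
f=snap('top','top1.png');snap('scene','scene1.png')
a=cv2.imread('pics/top1.png');b=cv2.imread('pics/scene1.png')
cv2.imwrite('pics/c1.png',np.hstack([cv2.resize(a[125:300,190:340],(390,455)),cv2.resize(b[180:330,190:400],(400,455))]))
"
```

```text
t 2.55 pos [0.4719 0.1165 0.1892] yaw -54.21 down [ 0.0149 -0.0055 -0.9999] shift cm [ 0.09 12.43  0.58] spin 0.021 w 0.0853 F [-1.08 -0.96 -0.55] T [-0.055  0.068  0.009] j [ 0.05  0.37 -0.47  2.    0.24  0.81 -1.51]
```

View pics/c1.png

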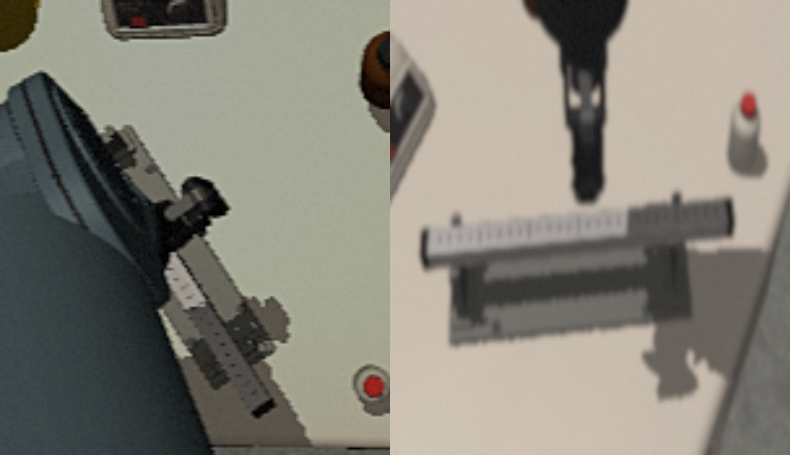

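Request:
arm_command(
  moves=[0, 3.5, 0.3, 0.021, -1, 0, 3.5, 0.3, 0, -1, 0, 3, 0, 0, -1, 0, 0, 0, 0, -1],
)

```text
time_s: 2.98
ee_pos: [0.4842, 0.1142, 0.0942]
tcp_rot: [-1.425, 0.737, -0.784]
contact_force: [-0.9, -0.4, -0.0]
gripper_width: 0.0853
```

```bash
python3 -c "
from h import *
to(.479,.1185,.065,-55.4)
b=snap('scene','scene2.png');b=cv2.imread('pics/scene2.png')
cv2.imwrite('pics/c2.png',cv2.resize(b[180:330,190:400],(800,570)))
"
```

```text
t 2.98 pos [0.4842 0.1142 0.0942] yaw -55.97 down [ 0.0295 -0.0065 -0.9995] shift cm [-0.71  2.9  -0.25] spin -0.01 w 0.0853 F [-0.86 -0.42 -0.05] T [-0.016  0.112 -0.021] j [-0.03  0.54 -0.38  2.04  0.37  0.6  -1.64]
```

View pics/c2.png

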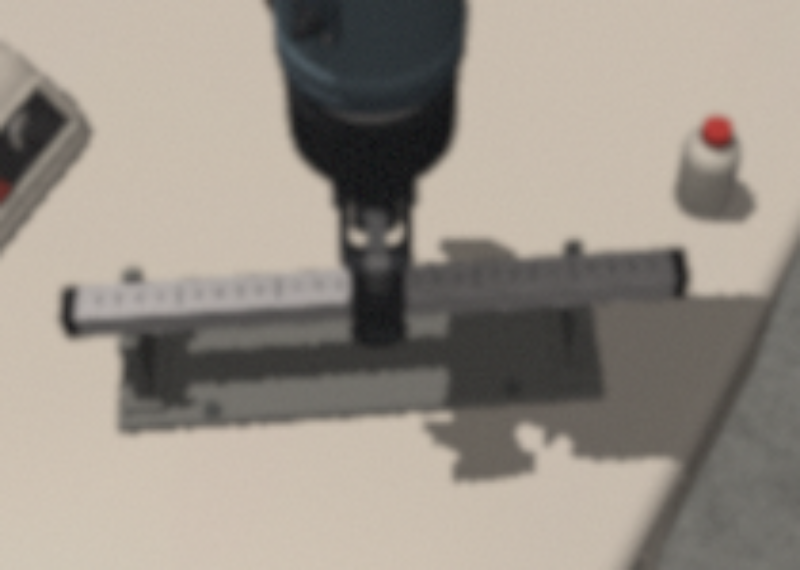

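Request:
arm_command(
  moves=[-0.4, 1, -0.1, -0.01, -1, -0.3, 1, -0.1, 0, -1, 0, 0.6, 0, 0, -1, 0, 0, 0, 0, -1],
)

```text
time_s: 3.37
ee_pos: [0.4841, 0.1181, 0.0747]
tcp_rot: [-1.42, 0.723, -0.786]
contact_force: [0.7, -0.4, -0.2]
gripper_width: 0.0856
```

```bash
python3 -c "
from h import *
to(.479,.1185,.065,-55.4)
"
```

```text
t 3.37 pos [0.4841 0.1181 0.0747] yaw -55.57 down [ 0.0415 -0.0052 -0.9991] shift cm [-0.35  0.95 -0.43] spin -0.003 w 0.0856 F [ 0.69 -0.39 -0.21] T [0.017 0.021 0.012] j [-0.06  0.57 -0.35  2.06  0.41  0.55 -1.67]
```

Request:
arm_command(
  moves=[-0.35, 1.1, -0.4, 0, -1, 0, 0, 0, 0, -1],
)

```text
time_s: 3.53
ee_pos: [0.4804, 0.1188, 0.0647]
tcp_rot: [-1.418, 0.721, -0.788]
contact_force: [-1.5, -0.3, -0.3]
gripper_width: 0.0855
```

```bash
python3 -c "
from h import *
to(.479,.1185,.065,-55.4)
"
```

```text
t 3.53 pos [0.4804 0.1188 0.0647] yaw -55.6 down [ 0.0443 -0.0048 -0.999 ] shift cm [-0.05 -0.04 -0.13] spin -0.003 w 0.0855 F [-1.5  -0.31 -0.27] T [ 0.028  0.108 -0.001] j [-0.07  0.58 -0.34  2.07  0.42  0.52 -1.69]
```

Request:
arm_command(
  moves=[0, 0, 0, 0, -1, 0, 0, 0, 0, -1],
)

```text
time_s: 3.7
ee_pos: [0.4813, 0.1191, 0.066]
tcp_rot: [-1.417, 0.719, -0.789]
contact_force: [0.2, -0.2, 0.4]
gripper_width: 0.0856
```

```bash
python3 -c "
from h import *
to(.479,.1185,.065,-55.4)
"
```

```text
t 3.7 pos [0.4813 0.1191 0.066 ] yaw -55.58 down [ 0.046  -0.0046 -0.9989] shift cm [-0.08  0.09 -0.23] spin -0.003 w 0.0856 F [ 0.22 -0.17  0.42] T [-0.061  0.04   0.028] j [-0.07  0.58 -0.34  2.07  0.42  0.52 -1.69]
```

Request:
arm_command(
  moves=[0, 0, 0, 0, 1, 0, 0, 0, 0, 1, 0, 0, 0, 0, 1, 0, 0, 0, 0, 1, 0, 0, 0, 0, 1],
  grip_force=100,
)

```text
time_s: 4.12
ee_pos: [0.4833, 0.1194, 0.0681]
tcp_rot: [-1.415, 0.717, -0.791]
contact_force: [-5.5, 5.1, 3.7]
gripper_width: 0.0253
```

Request:
arm_command(
  moves=[0, 0, 0, 0, 1, 0, 0, 0, 0, 1, 0, 0, 0, 0, 1],
)

```text
time_s: 4.37
ee_pos: [0.4829, 0.12, 0.0686]
tcp_rot: [-1.415, 0.716, -0.789]
contact_force: [-0.1, -0.4, -1.4]
gripper_width: 0.0181
```

```bash
python3 -c "
from h import *
to(.479,.1185,.065,-55.4)
for i in range(4):
  snap('scene','scene3.png');o=get_obs();print(o['contact_force'].round(2),o['ft_torque'].round(3))
b=cv2.imread('pics/scene3.png')
cv2.imwrite('pics/c3.png',cv2.resize(b[180:330,190:400],(800,570)))
"
```

```text
t 4.37 pos [0.4829 0.12   0.0686] yaw -55.5 down [ 0.0493 -0.0035 -0.9988] shift cm [-0.11  0.34 -0.42] spin -0.002 w 0.0181 F [-0.11 -0.39 -1.44] T [0.042 0.035 0.072] j [-0.07  0.57 -0.34  2.07  0.42  0.52 -1.69]
[-0.07 -0.28  0.23] [0.078 0.157 0.093]
[0.01 0.96 0.74] [0.053 0.183 0.078]
[-1.46  0.49  0.23] [0.068 0.19  0.122]
[-0.53 -1.08  0.73] [0.09  0.191 0.108]
```

View pics/c3.png

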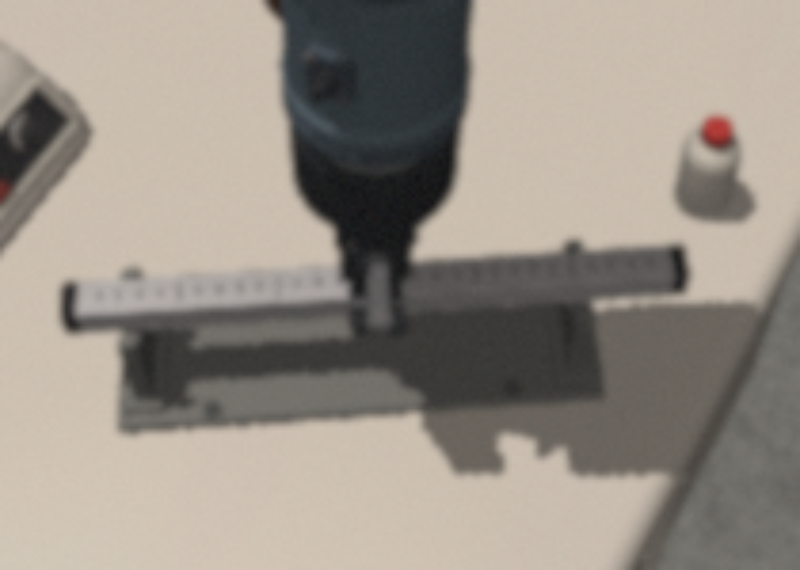

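Request:
arm_command(
  moves=[0, -0.6, 0, 0, 1, 0, -0.6, 0, 0, 1, 0, -0.4, 0, 0, 1, 0, 0, 0, 0, 1],
)

```text
time_s: 4.9
ee_pos: [0.4789, 0.1182, 0.084]
tcp_rot: [-1.421, 0.721, -0.787]
contact_force: [-0.2, 0.4, -6.4]
gripper_width: 0.0179
```

```bash
python3 -c "
from h import *
T=[];F=[]
for i in range(6):
  snap('scene','scene4.png');o=get_obs();T.append(o['ft_torque']);F.append(o['contact_force'])
to(.479,.1185,.065,-55.4)
print(np.mean(F,0),np.mean(T,0),np.std(T,0))
b=cv2.imread('pics/scene4.png')
cv2.imwrite('pics/c4.png',cv2.resize(b[180:330,190:400],(800,570)))
"
```

```text
t 5.2 pos [0.4789 0.1184 0.0832] yaw -55.54 down [ 0.0417 -0.0065 -0.9991] shift cm [-0.05  1.82 -0.04] spin -0.002 w 0.0182 F [ 0.63  0.28 -6.83] T [-0.134  0.327 -0.04 ] j [-0.05  0.54 -0.36  2.07  0.4   0.56 -1.67]
[ 0.20047436  0.15547688 -6.85656204] [-0.14578201  0.32993967 -0.00261884] [0.01870056 0.0089573  0.03000293]
```

View pics/c4.png

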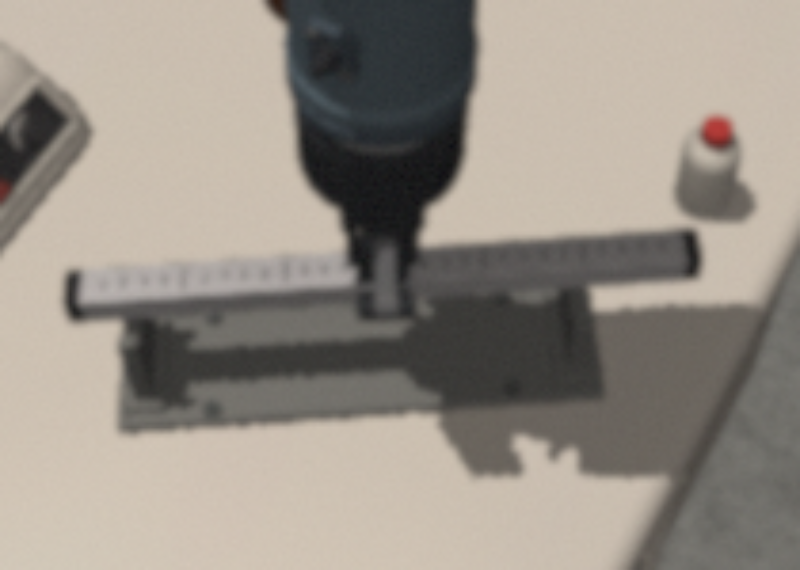

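Request:
arm_command(
  moves=[0, 0.6, 0, 0, 1, 0, 0.6, 0, 0, 1, 0, 0.2, 0, 0, 1, 0, 0, 0, 0, 1],
)

```text
time_s: 5.53
ee_pos: [0.4801, 0.1185, 0.0685]
tcp_rot: [-1.421, 0.721, -0.787]
contact_force: [-7.4, -2.1, 14.6]
gripper_width: 0.0178
```

```bash
python3 -c "
from h import *
to(.4829,.12,.0686,-55.4)
"
```

```text
t 5.53 pos [0.4801 0.1185 0.0685] yaw -55.57 down [ 0.0427 -0.0068 -0.9991] shift cm [0.03 0.   0.32] spin -0.003 w 0.0178 F [-7.4  -2.13 14.61] T [-0.199  1.054 -0.052] j [-0.07  0.57 -0.34  2.07  0.42  0.53 -1.69]
```

Request:
arm_command(
  moves=[0, 0, 0, 0, -0.1, 0, 0, 0, 0, -0.1, 0, 0, 1.2, 0, -0.1, 0, 0, 1.8, 0, -0.1, 0, 0, 1.5, 0, -0.1],
)

```text
time_s: 5.95
ee_pos: [0.5189, 0.144, 0.0707]
tcp_rot: [-1.419, 0.719, -0.79]
contact_force: [0.4, -0.4, 0.7]
gripper_width: 0.047
```

```bash
python3 -c "
from h import *
T=[];F=[]
for i in range(8):
  snap('scene','scene5.png');o=get_obs();T.append(o['ft_torque']);F.append(o['contact_force'])
u=np.array([.823,.568])
t=np.array([.479,.1185])+.048*u
to(t[0],t[1],.067,-55.4)
print(np.mean(F,0),np.mean(T,0),np.std(T,0))
"
```

```text
t 6.35 pos [0.5168 0.1426 0.0702] yaw -55.62 down [ 0.0436 -0.0082 -0.999 ] shift cm [-0.17  0.32  0.3 ] spin -0.004 w 0.0469 F [ 0.06  0.08 -0.08] T [-0.023  0.073  0.   ] j [-0.1   0.62 -0.35  1.97  0.41  0.59 -1.69]
[0.10932411 0.24945249 0.0964636 ] [ 1.90028471e-02  4.93082211e-02 -7.30964927e-05] [0.07004894 0.08591999 0.02923687]
```

Request:
arm_command(
  moves=[-0.1, 0.3, 0.45, 0, -0.1, 0, 0, 0, 0, 1, 0, 0, 0, 0, 1, 0, 0, 0, 0, 1, 0, 0, 0, 0, 1],
)

```text
time_s: 6.77
ee_pos: [0.5196, 0.1455, 0.0674]
tcp_rot: [-1.423, 0.72, -0.789]
contact_force: [2.3, 0.3, -2.2]
gripper_width: 0.0182
```

Request:
arm_command(
  moves=[0, 0, 0, 0, 1, 0, 0, 0, 0, 1, 0, -0.6, 0, 0, 1, 0, -0.6, 0, 0, 1, 0, -0.4, 0, 0, 1],
)

```text
time_s: 7.18
ee_pos: [0.5159, 0.1444, 0.082]
tcp_rot: [-1.428, 0.725, -0.786]
contact_force: [-0.4, 0.3, -7.6]
gripper_width: 0.0184
```

```bash
python3 -c "
from h import *
T=[];F=[]
for i in range(10):
  snap('scene','scene6.png');o=get_obs();T.append(o['ft_torque']);F.append(o['contact_force'])
T=T[2:];F=F[2:]
to(.519,.146,.067,-55.4)
print(np.mean(F,0),np.mean(T,0),np.std(T,0))
b=cv2.imread('pics/scene6.png')
cv2.imwrite('pics/c6.png',cv2.resize(b[180:330,190:400],(800,570)))
"
```

```text
t 7.68 pos [0.5165 0.1447 0.0817] yaw -55.57 down [ 0.038  -0.0108 -0.9992] shift cm [-0.01  1.48  0.24] spin -0.003 w 0.0182 F [ 0.45  0.47 -5.67] T [ 0.046  0.043 -0.023] j [-0.09  0.6  -0.36  1.96  0.39  0.62 -1.68]
[-0.219664    0.10018369 -6.37672711] [ 0.03107367  0.08619693 -0.00520641] [0.029928   0.02638071 0.01638326]
```

View pics/c6.png

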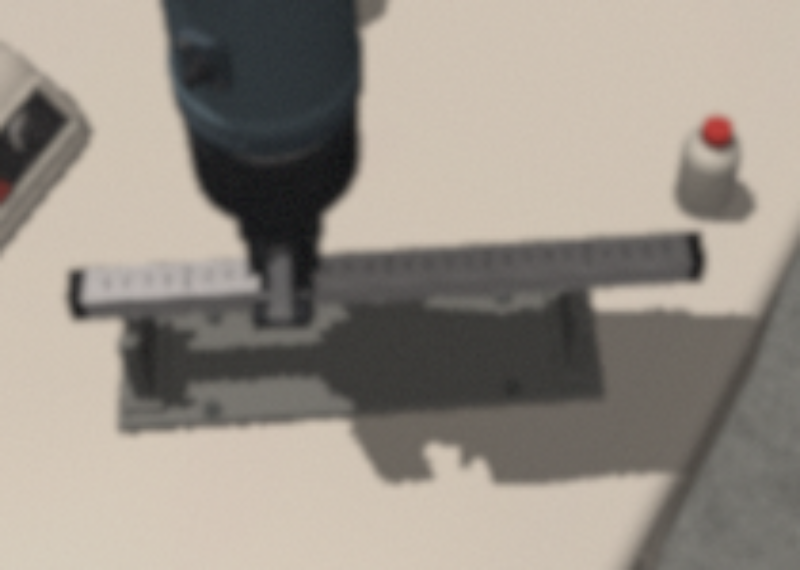

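Request:
arm_command(
  moves=[0, -2, 0, 0, 1, 0, -2.5, 0, 0, 1, 0, -2.5, 0, 0, 1, 0, -2.5, 0, 0, 1, 0, -1, 0, 0, 1],
)

```text
time_s: 8.1
ee_pos: [0.509, 0.145, 0.1863]
tcp_rot: [-1.434, 0.73, -0.78]
contact_force: [0.1, 0.9, -6.5]
gripper_width: 0.0187
```

```bash
cat >> h.py <<'E'
def meas(n,fn):
    T=[];F=[];P=[]
    for i in range(n+4):
        f=grab_frame('scene');o=get_obs()
        if i>=4: T.append(o['ft_torque']);F.append(o['contact_force'])
    cv2.imwrite('pics/'+fn,cv2.cvtColor(np.asarray(f['frame']),cv2.COLOR_RGB2BGR))
    print('F',np.mean(F,0).round(3),'T',np.mean(T,0).round(4),'sd',np.std(T,0).round(3));return f
E
python3 -c "
from h import *
meas(20,'s7.png')
to(.501,-.236,.19,-55.4)
"
```

```text
F [-0.018  0.08  -6.511] T [ 0.0533  0.0493 -0.0037] sd [0.029 0.034 0.034]
t 9.3 pos [0.5078 0.1443 0.1834] yaw -55.5 down [ 0.0243 -0.0147 -0.9996] shift cm [ 30.96  -0.12 -22.09] spin -0.002 w 0.0182 F [ 0.15  0.45 -6.6 ] T [ 0.096 -0.009 -0.003] j [-0.02  0.44 -0.44  1.91  0.28  0.83 -1.59]
```

View pics/s7.png

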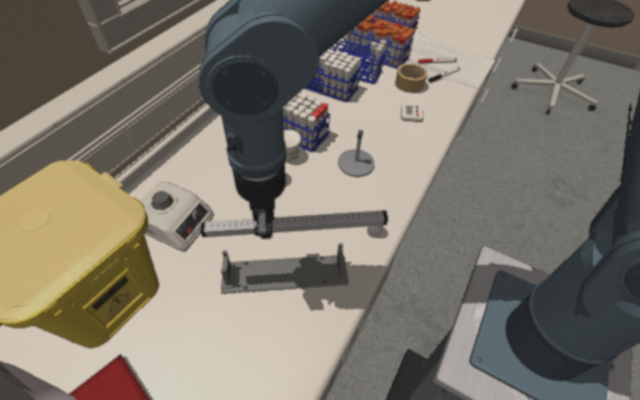

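Request:
arm_command(
  moves=[1.5, 0, -1, 0, 1, 2.5, 0, -1.8, 0, 1, 2.8, 0, -2, 0, 1, 2.8, 0, -2, 0, 1, 2.8, 0, -2, 0, 1],
)

```text
time_s: 9.72
ee_pos: [0.507, -0.0004, 0.1861]
tcp_rot: [-1.432, 0.717, -0.763]
contact_force: [1.1, -0.5, -6.2]
gripper_width: 0.0183
```

Request:
arm_command(
  moves=[2.8, 0, -2, 0, 1, 2.8, 0, -2, 0, 1, 2.8, 0, -2, 0, 1, 2, 0, -1.4, 0, 1, 1, 0, -0.7, 0, 1],
)

```text
time_s: 10.13
ee_pos: [0.5058, -0.1534, 0.1877]
tcp_rot: [-1.434, 0.72, -0.77]
contact_force: [1.1, 0.6, -5.9]
gripper_width: 0.0183
```

```bash
python3 -c "
from h import *
to(.501,-.236,.19,-55.4)
"
```

```text
t 10.13 pos [ 0.5058 -0.1534  0.1877] yaw -54.78 down [ 0.0298 -0.0095 -0.9995] shift cm [ 6.48 -0.17 -5.16] spin 0.011 w 0.0183 F [ 1.09  0.58 -5.91] T [0.079 0.032 0.033] j [ 0.51  0.42 -0.38  1.92  0.22  0.81 -0.94]
```

Request:
arm_command(
  moves=[1.8, 0, -1.4, 0.011, 1, 1.8, 0, -1.4, 0, 1, 1.8, 0, -1.4, 0, 1, 0.8, 0, -0.6, 0, 1, 0, 0, 0, 0, 1],
)

```text
time_s: 10.55
ee_pos: [0.5001, -0.2409, 0.1883]
tcp_rot: [-1.431, 0.733, -0.785]
contact_force: [0.2, -0.4, -6.4]
gripper_width: 0.0187
```

```bash
python3 -c "
from h import *
f=meas(20,'s8.png')
f2=snap('top','t8.png')
to(.501,-.236,.19,-55.4)
b=cv2.imread('pics/s8.png');a=cv2.imread('pics/t8.png')
cv2.imwrite('pics/c8.png',np.hstack([cv2.resize(b[60:260,240:460],(440,400)),cv2.resize(a[110:310,300:480],(360,400))]))
"
```

```text
F [-3.000e-03 -6.900e-02 -6.497e+00] T [ 0.0306  0.07   -0.0017] sd [0.026 0.031 0.029]
t 11.8 pos [ 0.5007 -0.238   0.1885] yaw -55.61 down [ 0.0299 -0.0108 -0.9995] shift cm [-0.14 -0.16  0.14] spin -0.004 w 0.018 F [-0.21  0.06 -7.37] T [0.047 0.089 0.02 ] j [ 0.64  0.45 -0.35  1.85  0.21  0.84 -0.79]
```

View pics/c8.png

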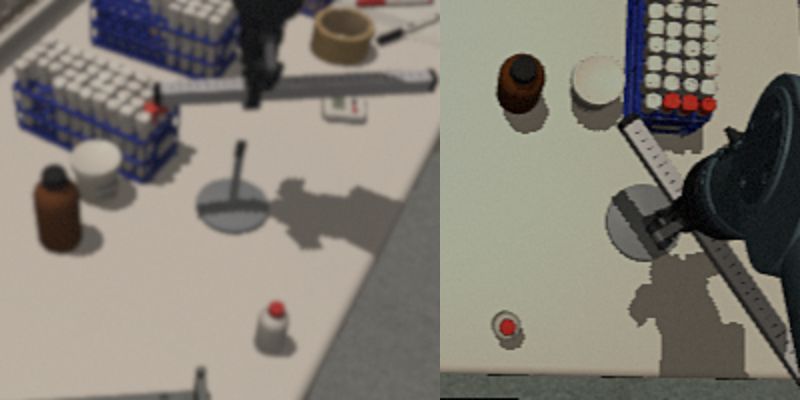

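```bash
python3 -c "
from h import *
f=grab_frame('top');g=grab_frame('scene')
print('rack front',ray(f,635/3.3+200,150/3.3+125,0.08),ray(f,775/3.3+200,165/3.3+125,0.08),ray(f,635/3.3+200,150/3.3+125,0.0),ray(f,775/3.3+200,165/3.3+125,0.0))
print('beam + end', .501+.823*.115,-.236+.568*.115)
a=cv2.imread('pics/top0.png')[195:245,378:428];b=cv2.imread('pics/scene0.png')[122:182,328:388]
cv2.imwrite('pics/c0.png',np.hstack([cv2.resize(a,(400,400),interpolation=cv2.INTER_NEAREST),cv2.resize(b,(400,400),interpolation=cv2.INTER_NEAREST)]))
for P in [(.501,-.236,.11),(.501,-.236,.0)]:
  p=proj(f,P);q=proj(g,P);print(((p-[378,195])*8).round(),((q-[328,122])*400/60+[400,0]).round())
"
```

```text
rack front [ 0.6127851  -0.19919004  0.08      ] [ 0.60448904 -0.29930698  0.08      ] [ 0.63110687 -0.21579901  0.        ] [ 0.62204366 -0.32517384  0.        ]
beam + end 0.595645 -0.17068
[271. 176.] [619.  69.]
[181. 210.] [589. 280.]
```

View pics/c0.png

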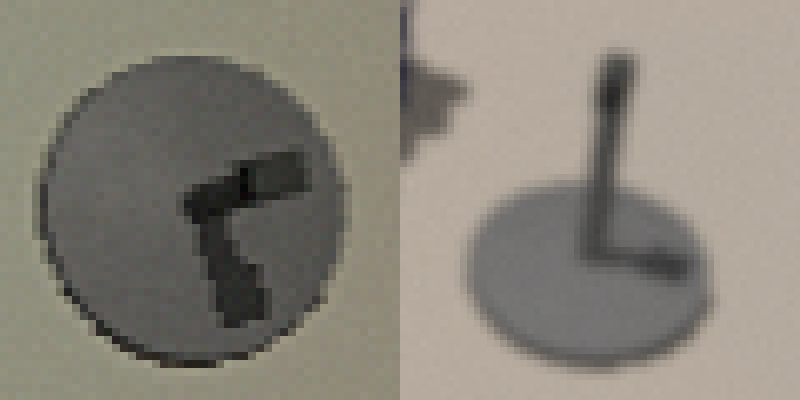

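Request:
arm_command(
  moves=[0, 1.5, 0.2, 0, 1, 0, 1.7, 0, 0, 1, 0, 1.5, 0, 0, 1, 0, 0.8, 0, 0, 1, 0, 0, 0, 0, 1],
)

```text
time_s: 12.32
ee_pos: [0.5058, -0.2382, 0.1331]
tcp_rot: [-1.43, 0.727, -0.785]
contact_force: [-0.3, 1.1, -6.1]
gripper_width: 0.0182
```

```bash
python3 -c "
from h import *
to(.5022,-.2357,.118,-55.4)
M=Ro.from_rotvec([-1.423,.72,-.789]).as_matrix();print(M[:,1],M[:2,1]@[.823,.568])
"
```

```text
t 12.32 pos [ 0.5058 -0.2382  0.1331] yaw -55.64 down [ 0.0336 -0.0126 -0.9994] shift cm [-0.45  1.49 -0.18] spin -0.004 w 0.0182 F [-0.28  1.07 -6.1 ] T [-0.013  0.121  0.028] j [ 0.61  0.54 -0.33  1.88  0.25  0.72 -0.83]
[ 0.0432209  -0.00934016 -0.99902188] 0.030265591499353865
```

Request:
arm_command(
  moves=[-0.4, 0.4, -0.15, 0, 1, 0, 0.5, 0, 0, 1, 0, 0, 0, 0, 1],
)

```text
time_s: 12.57
ee_pos: [0.5029, -0.2359, 0.1242]
tcp_rot: [-1.43, 0.727, -0.786]
contact_force: [-0.4, -0.7, -6.5]
gripper_width: 0.0183
```

```bash
python3 -c "
from h import *
meas(2,'s9.png')
to(.5022,-.2357,.118,-55.4)
f2=snap('top','t9.png')
b=cv2.imread('pics/s9.png');a=cv2.imread('pics/t9.png')
cv2.imwrite('pics/c9.png',np.hstack([cv2.resize(b[90:210,280:410],(433,400)),cv2.resize(a[150:270,350:460],(366,400))]))
"
```

```text
F [ 0.04   0.089 -6.655] T [0.0135 0.0572 0.0034] sd [0.008 0.007 0.008]
t 12.87 pos [ 0.5034 -0.2361  0.125 ] yaw -55.65 down [ 0.0357 -0.0134 -0.9993] shift cm [-0.13  0.7  -0.09] spin -0.004 w 0.0181 F [-0.33 -0.19 -6.61] T [ 0.006  0.051 -0.004] j [ 0.61  0.55 -0.32  1.9   0.26  0.7  -0.84]
```

View pics/c9.png

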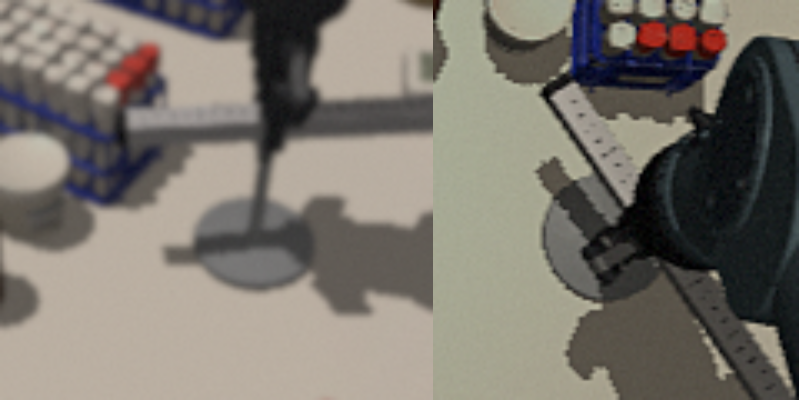

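Request:
arm_command(
  moves=[-0.1, 0.25, -0.1, 0, 1, 0, 0.15, 0, 0, 1],
)

```text
time_s: 13.08
ee_pos: [0.5025, -0.2361, 0.1213]
tcp_rot: [-1.43, 0.725, -0.788]
contact_force: [-0.7, 0.7, -7.5]
gripper_width: 0.0185
```

Request:
arm_command(
  moves=[0, 0.15, 0, 0, 1],
)

```text
time_s: 13.17
ee_pos: [0.5026, -0.2362, 0.1197]
tcp_rot: [-1.43, 0.725, -0.788]
contact_force: [0.4, 0.2, -6.2]
gripper_width: 0.0183
```

Request:
arm_command(
  moves=[0, 0.1, 0, 0, 1],
)

```text
time_s: 13.25
ee_pos: [0.5025, -0.2362, 0.1184]
tcp_rot: [-1.43, 0.725, -0.788]
contact_force: [-0.0, -0.2, -6.5]
gripper_width: 0.0187
```

Request:
arm_command(
  moves=[0, 0.1, 0, 0, 1],
)

```text
time_s: 13.33
ee_pos: [0.5025, -0.2362, 0.1173]
tcp_rot: [-1.43, 0.725, -0.788]
contact_force: [-2.8, 1.3, 7.3]
gripper_width: 0.0187
```

Request:
arm_command(
  moves=[0, 0.08, 0, 0, 1],
)

```text
time_s: 13.42
ee_pos: [0.5025, -0.2363, 0.1173]
tcp_rot: [-1.43, 0.725, -0.788]
contact_force: [-6.3, 2.1, 15.1]
gripper_width: 0.0181
```

Request:
arm_command(
  moves=[0, -0.06, 0, 0, 1],
)

```text
time_s: 13.5
ee_pos: [0.5026, -0.2362, 0.1181]
tcp_rot: [-1.43, 0.725, -0.788]
contact_force: [0.1, -0.0, -6.3]
gripper_width: 0.0179
```

```bash
python3 -c "
from h import *
meas(3,'s10.png')
to(.5022,-.2357,.118,-55.4)
"
```

```text
F [ 0.317 -0.187 -5.866] T [ 0.0498  0.0825 -0.0448] sd [0.032 0.016 0.029]
t 13.85 pos [ 0.5024 -0.2362  0.1176] yaw -55.68 down [ 0.0359 -0.0141 -0.9993] shift cm [-0.05 -0.04  0.01] spin -0.005 w 0.0183 F [-0.05 -0.09 -5.47] T [ 0.016  0.103 -0.039] j [ 0.6   0.56 -0.32  1.9   0.27  0.68 -0.84]
```

Request:
arm_command(
  moves=[0, 0.04, 0, 0, 1],
  grip_force=20,
)

```text
time_s: 13.93
ee_pos: [0.5025, -0.2363, 0.1174]
tcp_rot: [-1.43, 0.726, -0.788]
contact_force: [-2.3, 1.0, 4.1]
gripper_width: 0.0184
```

Request:
arm_command(
  moves=[0, 0, 0, 0, 0.4],
)

```text
time_s: 14.02
ee_pos: [0.503, -0.2364, 0.1177]
tcp_rot: [-1.43, 0.725, -0.789]
contact_force: [-0.4, 0.2, -0.4]
gripper_width: 0.0254
```

```bash
cat > v.py <<'E'
import sys
from h import *
n=sys.argv[1]
snap('scene','s%s.png'%n);b=cv2.imread('pics/s%s.png'%n);to(.5022,-.2357,.118,-55.4)
cv2.imwrite('pics/c%s.png'%n,cv2.resize(b[60:210,290:490],(800,600)))
E
python3 v.py 11
```

```text
t 14.07 pos [ 0.5033 -0.2365  0.118 ] yaw -55.68 down [ 0.0376 -0.0147 -0.9992] shift cm [-0.13 -0.01 -0.05] spin -0.005 w 0.0252 F [ 0.66 -0.58 -0.1 ] T [ 0.017  0.056 -0.012] j [ 0.6   0.56 -0.32  1.9   0.27  0.68 -0.84]
```

View pics/c11.png

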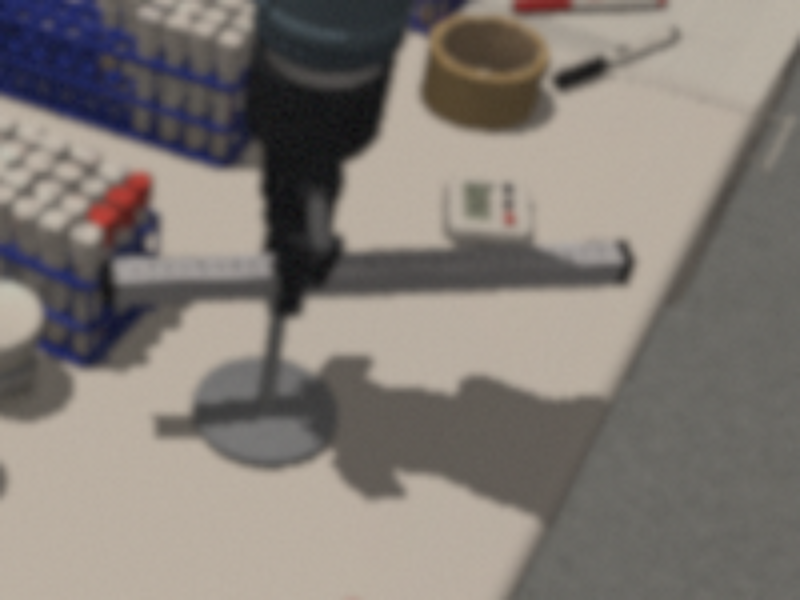

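Run:
```python
from h import *
import cv2
r=[]
for i in range(4):
    f=grab_frame('scene');r.append(cv2.cvtColor(np.asarray(f['frame']),cv2.COLOR_RGB2BGR))
ref=cv2.imread('pics/s11.png')
for i in r: print(np.abs(i.astype(int)-ref)[110:150,310:450].mean())
cv2.imwrite('pics/c12.png',np.vstack([cv2.resize(x[100:150,300:460],(800,250),interpolation=cv2.INTER_CUBIC) for x in (ref,r[-1])]))
to(.5022,-.2357,.118,-55.4)
```

```text
2.4379166666666667
1.745654761904762
2.7236904761904763
1.4970238095238095
t 14.27 pos [ 0.5031 -0.2365  0.1178] yaw -55.68 down [ 0.0372 -0.0146 -0.9992] shift cm [-0.11 -0.02 -0.03] spin -0.005 w 0.0257 F [-0.24 -0.72 -0.37] T [ 0.011  0.036 -0.054] j [ 0.6   0.56 -0.32  1.9   0.27  0.68 -0.84]
```

View pics/c12.png

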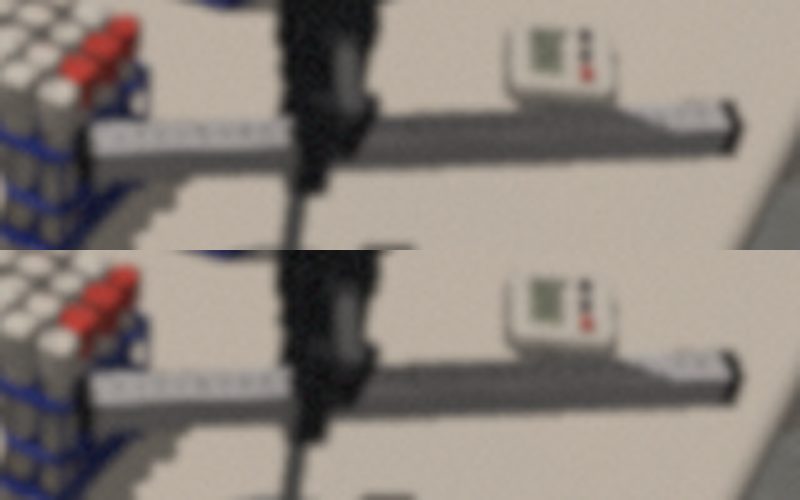

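Request:
arm_command(
  moves=[0, 0, 0, 0, 0.2, 0, 0, 0, 0, -0.2, 0, 0, 0, 0, -0.2],
)

```text
time_s: 14.52
ee_pos: [0.5038, -0.2367, 0.1185]
tcp_rot: [-1.43, 0.723, -0.79]
contact_force: [0.2, 0.0, 0.1]
gripper_width: 0.0512
```

```bash
python3 v.py 13
```

```text
t 14.57 pos [ 0.5038 -0.2367  0.1185] yaw -55.68 down [ 0.0388 -0.0153 -0.9991] shift cm [-0.18  0.04 -0.08] spin -0.005 w 0.0512 F [-0.74 -0.78  0.43] T [ 0.008  0.035 -0.012] j [ 0.6   0.56 -0.32  1.9   0.27  0.68 -0.84]
```

View pics/c13.png

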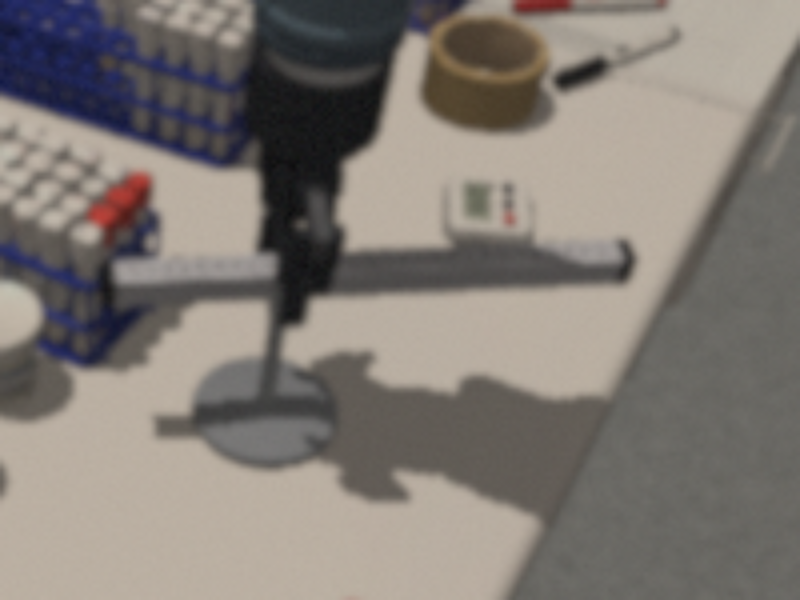

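Stays level. Now I'll retreat straight up, keeping the gap centred.

Request:
arm_command(
  moves=[0, -0.6, 0, 0, -0.2, 0, -1.2, 0, 0, -0.2, 0, -1.5, 0, 0, -0.2, 0, -2, 0, 0, -0.2, 0, -2, 0, 0, -0.2],
)

```text
time_s: 14.98
ee_pos: [0.4984, -0.2343, 0.1929]
tcp_rot: [-1.43, 0.729, -0.783]
contact_force: [0.5, 0.2, -0.3]
gripper_width: 0.0512
```

Request:
arm_command(
  moves=[0, -2, 0, 0, -0.2, 0, -1, 0, 0, -0.2, 0, 0, 0, 0, -0.2],
)

```text
time_s: 15.23
ee_pos: [0.4994, -0.2345, 0.2311]
tcp_rot: [-1.43, 0.722, -0.79]
contact_force: [0.7, 0.6, -0.3]
gripper_width: 0.0512
```

```bash
python3 v.py 14
python3 - <<'E'
from h import *
snap('top','t14.png')
for i in range(6): f=snap('scene','s15.png')
a=cv2.imread('pics/s14.png');b=cv2.imread('pics/s15.png')
print(np.abs(a.astype(int)-b)[100:150,310:450].mean())
for n in ['reagent_bottle','specimen_cup','dropper_bottle']:
    print(n,[(round(b['conf'],2),(np.array(b['rect'])*[640,400,640,400]).round(1).tolist()) for b in boxes_of('scene',n)[:1]])
E
```

```text
t 15.28 pos [ 0.4993 -0.2344  0.2302] yaw -55.62 down [ 0.0389 -0.0151 -0.9991] shift cm [-0.12 11.22 -0.1 ] spin -0.004 w 0.0513 F [-0.1  -0.36  0.27] T [-0.042  0.081  0.051] j [ 0.65  0.39 -0.37  1.83  0.18  0.91 -0.77]
1.6659523809523809
reagent_bottle [(0.91, [255.8, 140.4, 282.3, 188.4])]
specimen_cup [(0.93, [274.3, 131.6, 302.6, 163.6])]
dropper_bottle [(0.57, [368.0, 212.7, 385.6, 236.2])]
```

View pics/c14.png

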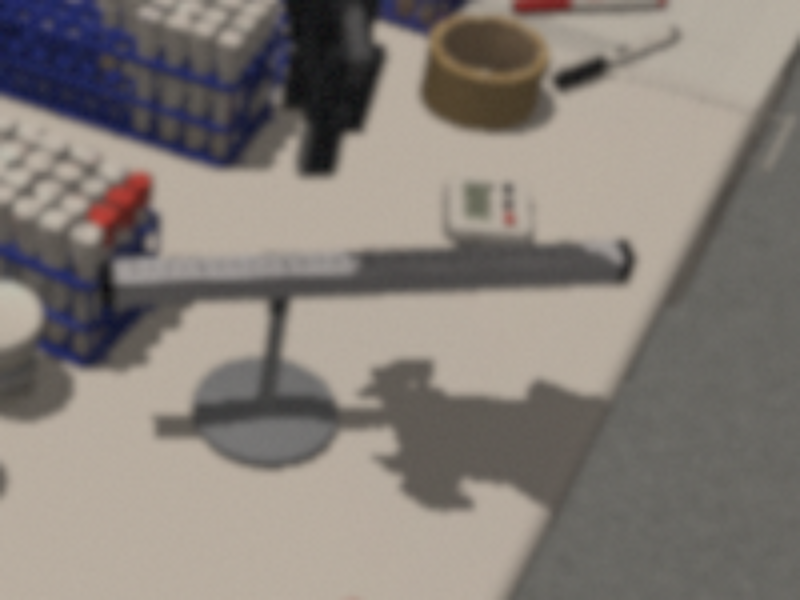

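View pics/t14.png

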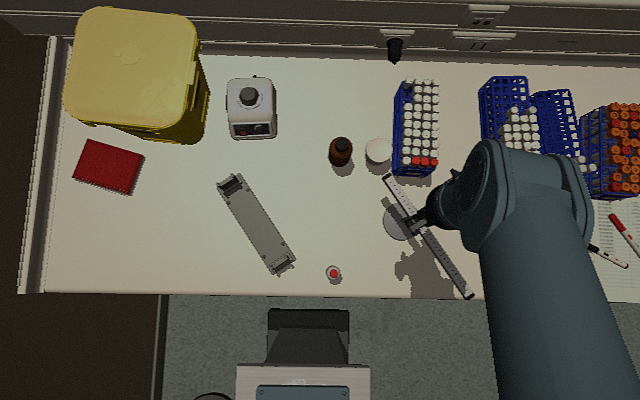

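The beam lies level and still on the post with the gripper clear above it, and the bottles and cup have not moved. The beam runs from pixel (388,177) to (470,297) in the top view. I'm handing the job in.

```bash
python3 -c "
from h import *
print(hand_in())"
```

```text
the job is handed in; nothing more can be done
None
```

The beam is resting level on the pivot post alone, and I handed the job in at about 15.6 s of the 67 s allowed. The hand-in reported no verdict.

- **Finding the balance point:** I lifted the beam first at its centre, where the wrist moment showed the weight about 45 mm towards the far end. I laid it back in the rest and lifted it again about 45 mm from the centre. It hung level there, with an estimated leftover offset of 1–2 mm after correcting for a slight tool tilt.
- **Placing it:** I carried the beam over the bottles and cup and lowered it onto the post in small steps of about 1 mm. Then I loosened the grip, watched for tipping, opened fully and moved straight up.
- **Last checks:** Pictures taken over about 0.3 s after release show the beam still and level. The gripper is about 10 cm above it, the rest is empty, and the bottles and cup are in place to within a few pixels.
- **Shortfalls:**
  - The tool drifted to about 2.4° off vertical during the job, which the moves could not correct.
  - One landing step pressed the post with an estimated 21–22 N, close to the 25 N limit, and I backed off at once.
  - The two cameras disagreed on the post's position by up to 5 mm, so I used a value in between.

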